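Mesh the drive knob of a sherd-photography stage and index it

TASK

Put the little sherd stage in gear and line it up: press its hand knob gently down while rocking it to and fro until the hidden teeth find each other and the knob drops fully home, without forcing tooth against tooth. Then turn the knob until the rib on the stage points straight at the fixed pointer, and let go with the knob left down. Do not touch the stage or the sherd on it, and leave the things around as they lie.

Things in the scene. Friction and masses are not known exactly. Their poses are not given: they have to be found in the camera images.
- unit: The stage unit, fixed to the table: a grey housing with an aluminium lid plate, 136 (x) by 270 (y) by 51 mm high, the only such box on the table. Origin: centre of its underside; z up. The knob stands 75 mm from the origin towards -y, the round stage is 55 mm towards +y.
- knob_grip (a point): Centre of the knob's wing: an upright black bar 56 mm long (point's x axis), 14 mm wide (y axis), 32 mm high, on a 13 mm steel shaft; grip it across its 14 mm. With the knob up this point is 99 mm above the table, the bar's underside 83 mm; all sinks 10 mm when home. It lies on the knob's vertical turning axis.
- knob (a joint): How far the knob is pressed down, m: 0 up (out of gear), 0.010 fully home. It slides stiffly (about 4 N) and stays where it is left. From 4 mm on, its hidden teeth touch the crown's unless they face gaps; on tooth tops it goes no deeper.
- collar (a point): Centre of the top of the dark 48 mm collar round the knob's shaft, 57 mm above the table. Below it, unseen: three lugs on the knob over a six-toothed crown. They enter only once every 1.05 rad of knob turn, in a window of about 0.1 rad, and where it lies is not known beforehand. Tooth tops spoil beyond 20 N; at 10 N the knob still slides over them without dragging the crown.
- spindle (a joint): Turn of the knob about its vertical axis, rad, positive anticlockwise from above; free over half a turn either way while out of gear. In gear, after about 0.1 rad of play, 1.5 rad of knob turns the stage 1 rad the opposite way, against about 0.2 N m.
- stage (a joint): Turn of the stage, rad, positive anticlockwise seen from above; 0 when its rib points straight at the fixed pointer. It starts 0.3 to 0.5 rad anticlockwise of there, stays where it is left, and turns 1.5 rad either way at most.
- stage_mark (a point): Outer end of the rib on the stage: a raised light metal bar 18 mm long and 4 mm wide, running radially at the rim of the stage, 44 mm from the stage's axis, 66 mm above the table.
- pointer (a point): Tip of the fixed pointer: a steel sliver 4 mm wide on a 12 mm dark block, standing on the lid plate just outside the stage's rim on the unit's -x side, 66 mm above the table.
- stage_centre (a point): Centre of the stage's top: an aluminium disc of 92 mm diameter with a dark rubber face, top 65 mm above the table, 130 mm from the knob's axis.
- sherd: A small potsherd, about 49 x 42 x 10 mm, lying loose near the middle of the stage. Origin at the centre of its underside.
- petri_dish: A clear glass dish, 60 mm across and 13 mm high, lying loose in front of the unit. Origin at the centre of its underside.
- scale_bar: A white photographic scale bar, 108 x 18 x 10 mm, lying loose behind the unit. Origin at the centre of its underside.
- brush: A thin dark brush, 185 mm long and 12 mm thick, lying loose beside the -y end of the unit. Origin at the centre of its underside.
There are look-alikes about, which are no part of the job. Leave any blue or green look-alike of the sherd alone.

How it is judged (in metres and radians):
On the way, in this order (a step that is already met when the one before it is completed fails the run):
1. the knob is fully home in gear (pressed at least 8.5 mm) (value of joint knob above 0.0085 m), for 0.2 s.
2. with the knob home, the rib is at the pointer (within 0.06 rad) (value of joint knob above 0.0085 m and value of joint stage between -0.06 and 0.06 rad), for 0.2 s.
At the end, for the whole second after the job is handed in: The knob is home in gear (at least 8.5 of its 10 mm down), the stage's rib is within 0.06 rad of the pointer, the sherd lies still near the middle of the stage (within 25 mm), and the robot has let go (all of step 2 and angular speed of sherd below 0.1 rad/s and horizontal distance between sherd and stage_centre below 0.025 m); the robot touches nothing.
It fails at once if tooth tops are forced together with more than 20 N before they mesh (contact force between knob and crown above 20 N and value of joint knob below 0.0055 m).
It fails at once if the robot touches the stage (contact force between the arm and stage above 1 N).
It fails at once if the robot touches the stage (contact force between the fingers and stage above 1 N).
It fails at once if the robot touches the sherd (contact force between any of the fingers, the arm and sherd above 1 N).
It fails at once if the dish, the scale bar or the brush is moved by more than 15 mm (distance of any of petri_dish, scale_bar, brush from where it was at the start of the episode above 0.015 m).
It also fails if it takes over 58 s, if anything falls off the work surface, if the arm or the gripper's body presses on something with over 40 N, if the wrist force passes 120 N, or if a joint passes its speed limit or range.

ROBOT

A 6-joint arm with a two-finger parallel gripper is mounted at the origin on a cart in front of the work surface, level with it; the furniture and walls round the work are solid. World frame = base frame: x ahead of the robot, y to its left, z up, the work surface at z = 0. Lengths are in m, angles in degrees, forces in N, time in s.
With the tool pointing down it reaches from about 0.375 to 0.75 m from the base axis. Payload 9 kg.
Tool frame: the origin (TCP) lies where the fingers leave the gripper's body, on its centre line; the fingertips stand 73 mm ahead of it and the grasp point (between the pads) lies 54 mm ahead of it (robot.tip_reach is the distance from the TCP to the fingertips, in m); z points along the fingers, y is the line along which they close (so a half turn about z gives the same grasp; the last joint's range is limited). The gripper opens to 85 mm and grips with 20 to 120 N. Pads are 22 mm wide; open, the fingers measure 114 mm over their backs; the gripper's body (76 mm by 85 mm) begins 54 mm behind the grasp point. The pads swing forward as they close: fully open they stand 13 mm farther back than shut.
Start: joints at [56.855, 5.964, 5.575, 89.605, 0, 77.527], TCP at [0.212, 0.561, 0.304] pointing down, gripper open.
Joint ranges: [-171.21, 171.21], [-48.23, 106.86], [-62.78, 66.21], [-105.2, 120.99], [-86.42, 89.51], [-180, 180]. Speed limits (degrees/s): [127.2, 127.2, 147.25, 180, 180, 180].

INTERFACE

Orientations are given as [roll, pitch, yaw] about the fixed x, y, z axes, in that order (R = Rz(yaw) Ry(pitch) Rx(roll)).
In Python, from plant import robot gives the robot as it stands. Calls block until the motion is done:
- robot.move_pose(position, orientation): joint-space move of the TCP to a pose.
- robot.line_to(position, vel=0.15, rotation=None, guard=None): straight line of the TCP; rotation=None keeps the orientation; vel is the mean speed in m/s. With guard (N) it stops when the force on the tool has changed by that much, and returns True; else False.
- robot.goto_joints(angles): joint-space move.
- robot.set_gripper(opening): finger opening in m; the grip force is fixed at half the most; returns when the fingers have stopped.
- robot.pause(seconds).
- robot.ik(position, orientation): joint angles nearest the present ones, or None.
- robot.observe(): the state.
- robot.grab_frame(name): name is "scene" or "top"; returns the picture (420x560x3 uint8, blue, green, red); there is no depth.
- robot.get_calibration(name): a dict with "vertical_fov" (degrees; the focal length in pixels is half the picture's height over the tangent of half this angle, whatever the lens; pixels are square), "cx", "cy" (the principal point, pixels), "k1" (the pictures are not rectified: a ray, as slopes to the right and down, at radius r is drawn at 1 + k1 r^2 times it, then the intrinsics apply), "rvec" (rotation vector, rad) and "tvec" (3), from world to camera coordinates, as OpenCV has them. Camera axes: x right, y down, z forward; pixel columns grow to the right and rows downward; lengths in m; the calibration is good to about 2 mm. A picture is of the moment at which its call begins. get_calibration takes no time and is no camera call.
A pose or a line that the arm cannot do raises robot.IKError and nothing moves.
- robot.job_done(): hands the job in; it is judged then, once.
The state is a dict: "time": time; "q": joint angles; "qvel": joint speeds; "joint_torque": joint torques, N m; "tool_pos": TCP position; "tcp_rot": TCP orientation; "ft_force": force on the tool from outside, world axes, zero at the start; "torque": the same for the moment, N m; "gripper_width": finger opening in m; "gripper_force": force on a finger pad.
Only numpy, scipy, OpenCV 4.12 (cv2) and the standard library are available. Lean on these libraries where they do the work, as an engineer would, in place of code of your own. Each camera call takes 0.05 s, during which the arm holds its last target. There are 200 camera calls.

## Working session

There is one attempt and no reset: what is moved stays moved. The work goes in short steps, each a Python script; the robot and the scene stay as the last script left them, time stands still between calls to the robot, and variables do not carry over. Pictures are saved under pics/ and viewed, at most 10 in all, crops included, and the job is handed in when it is done.

```bash
mkdir -p pics; ls
cat > h.py <<'E'
import numpy as np, cv2
from plant import robot
def cal(n):
    c=robot.get_calibration(n); R,_=cv2.Rodrigues(np.array(c["rvec"],float)); f=210/np.tan(np.radians(c["vertical_fov"])/2)
    return c,R,np.array(c["tvec"],float).ravel(),f
def ray2z(n,u,v,z):
    c,R,t,f=cal(n); d=np.array([(u-c["cx"])/f,(v-c["cy"])/f]); p=d.copy()
    for _ in range(30): p=d/(1+c["k1"]*(p@p))
    w=R.T@np.array([*p,1]); o=-R.T@t
    return o+w*(z-o[2])/w[2]
def proj(n,P):
    c,R,t,f=cal(n); q=R@np.array(P,float)+t; p=q[:2]/q[2]; p=p*(1+c["k1"]*(p@p))
    return p*f+[c["cx"],c["cy"]]
E
python3 - <<'E'
from h import *
a=robot.grab_frame("scene");b=robot.grab_frame("top")
cv2.imwrite("pics/s0.png",a);cv2.imwrite("pics/t0.png",b)
for n in("scene","top"):
    c,R,t,f=cal(n);print(n,c,-R.T@t)
print(robot.observe())
E
```

```text
pics
scene {'vertical_fov': 45.418184208815745, 'cx': 285.32412899458967, 'cy': 207.99952902973897, 'k1': -0.12515811858390088, 'rvec': array([ 1.97805788, -0.75190373,  0.4033191 ]), 'tvec': array([-0.36292135,  0.28785399,  0.75354854])} [-0.04768946 -0.63399247  0.61496869]
top {'vertical_fov': 49.511528456845795, 'cx': 279.2916352890213, 'cy': 207.57338690368468, 'k1': -0.08230112941108385, 'rvec': array([ 2.12282661, -2.1275194 ,  0.19287899]), 'tvec': array([0.0416668 , 0.54362485, 0.86993072])} [0.37683065 0.03932347 0.95419908]
{'time': 0.1, 'q': array([ 5.68549458e+01,  5.99676603e+00,  5.53169222e+00,  8.96047764e+01,
       -9.29187151e-04,  7.75262596e+01]), 'qvel': array([ 0.05360164, -0.14303825,  0.19430949, -0.09493486,  0.05857541,
        0.04706551]), 'joint_torque': array([ 6.55879645e-03, -5.58205891e+01,  5.04721248e+01,  1.30034366e-02,
       -2.18711330e-04,  5.52516326e-05]), 'tool_pos': array([0.21168316, 0.56118946, 0.3031857 ]), 'tcp_rot': array([-1.79931598e+02, -1.41798313e-02,  1.59328678e+02]), 'ft_force': array([-0.18787046, -1.00195101,  0.36662979]), 'torque': array([-0.00844574,  0.05890561, -0.04942655]), 'gripper_force': 0.0, 'gripper_width': 0.08524346039474405}
```

View pics/s0.png

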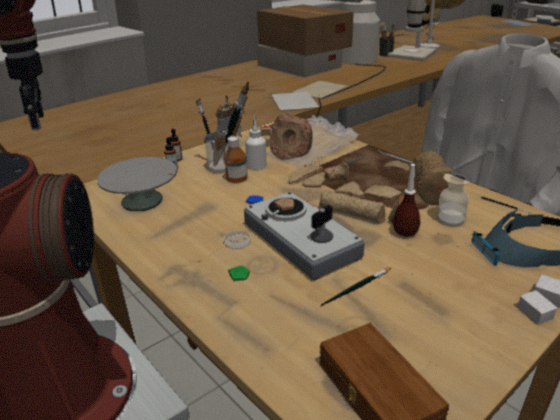

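View pics/t0.png

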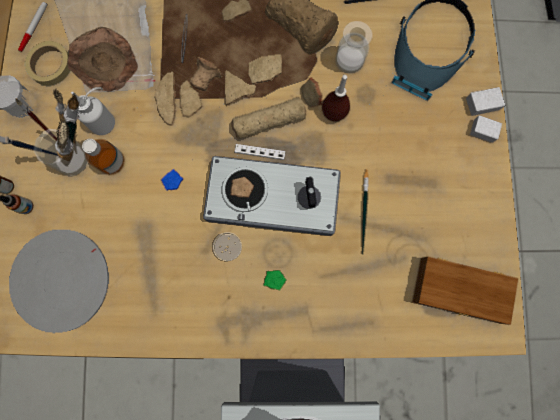

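The top view shows the unit at about (272,195), the knob's black wing at (311,192), the stage at (243,188) with the tan sherd, and the pointer near (240,216). The look-alikes are the blue sherd (172,180), the green sherd (275,280) and the table stain ring (278,252). The knob is the only black wing, on the unit's -y (right) end. Next I'll check it in a close crop.

Run:
```python
from h import *
b=cv2.imread("pics/t0.png")[148:243,195:350]
cv2.imwrite("pics/t0c.png",cv2.resize(b,None,fx=5,fy=5,interpolation=cv2.INTER_CUBIC))
```

```text
(no output)
```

View pics/t0c.png

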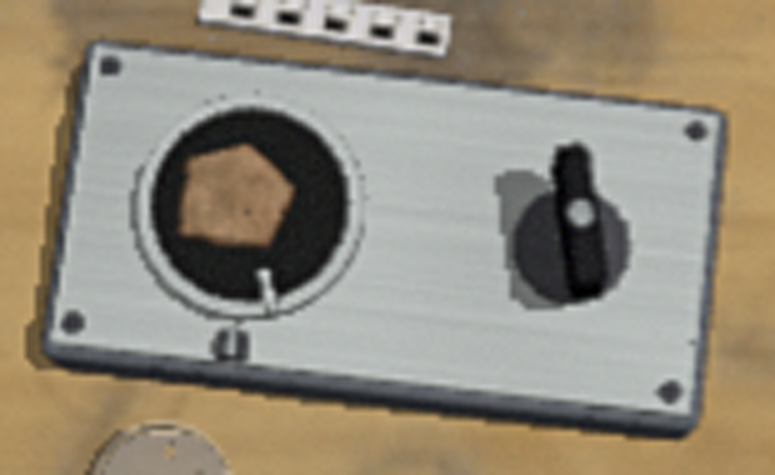

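The crop shows the rib at (263,270)–(270,308), the pointer at (232,332), the stage centre at (249,206), the collar centre at (571,246) and the wing ends at (572,148) and (587,297).

Run:
```python
from h import *
def P(x,y,z): return ray2z("top",195+x/5-.4,148+y/5-.4,z)
cs=[P(*c,.051) for c in[(92,42),(725,108),(693,415),(48,350)]]
print("corners",np.round(cs,4)); print([round(np.linalg.norm(cs[i]-cs[(i+1)%4]),4) for i in range(4)])
c=np.mean(cs,0); ax=(cs[0]+cs[3]-cs[1]-cs[2])/2; ax/=np.linalg.norm(ax)
print("centre",c,"yaw",np.degrees(np.arctan2(-ax[0],ax[1])),"knob pred",c-.075*ax,"stage pred",c+.055*ax)
s=P(249,206,.065);k=P(571,246,.057);print("stage",s,"collar",k,np.linalg.norm((s-k)[:2]))
a=P(572,148,.115);b=P(587,297,.115);print("wing",a,b,(a+b)/2,np.linalg.norm(a-b),"dir deg",np.degrees(np.arctan2(*(a-b)[[1,0]])))
r=P(270,307,.066);p=P(232,332,.066)
an=lambda v:np.degrees(np.arctan2(v[1],v[0]))
print("rib",r,np.linalg.norm(r-s),an(r-s),"ptr",p,np.linalg.norm(p-s),an(p-s))
```

```text
corners [[ 0.6522  0.1772  0.051 ]
 [ 0.6233 -0.0835  0.051 ]
 [ 0.4964 -0.0673  0.051 ]
 [ 0.5233  0.1917  0.051 ]]
[np.float64(0.2623), np.float64(0.1279), np.float64(0.2604), np.float64(0.1297)]
centre [0.57379098 0.05454594 0.051     ] yaw -6.129730892315871 knob pred [ 0.56578248 -0.02002526  0.051     ] stage pred [0.57966388 0.10923149 0.051     ]
stage [0.57929333 0.11022988 0.065     ] collar [ 0.56429085 -0.01898052  0.057     ] 0.13007843742674932
wing [ 0.59017937 -0.01613452  0.115     ] [ 0.53262744 -0.02094229  0.115     ] [ 0.5614034 -0.0185384  0.115    ] 0.0577524000118798 dir deg 4.775278886797475
rib [0.53798734 0.1013161  0.066     ] 0.042268663944402 -167.82239709165535 ptr [0.52796271 0.11627387 0.066     ] 0.051694897405140085 173.28454528686973
```

Run:
```python
from h import *
K=[.5648,-.0192]
for y0 in(4.8,184.8,-175.2):
    for d in(-65,0,45):
        print(y0,d,np.round(robot.ik([*K,.157],[180,0,y0+d]),1) if robot.ik([*K,.157],[180,0,y0+d]) is not None else None)
```

```text
4.8 -65 [ -15.2    1.4  -14.5   74.1    0.  -135. ]
4.8 0 [-15.2   1.4 -14.5  74.1   0.  160. ]
4.8 45 [-15.2   1.4 -14.5  74.1   0.  115. ]
184.8 -65 [-15.2   1.4 -14.5  74.1   0.   45. ]
184.8 0 [-15.2   1.4 -14.5  74.1   0.  -20. ]
184.8 45 [-15.2   1.4 -14.5  74.1   0.  -65. ]
-175.2 -65 [-15.2   1.4 -14.5  74.1   0.   45. ]
-175.2 0 [-15.2   1.4 -14.5  74.1   0.  -20. ]
-175.2 45 [-15.2   1.4 -14.5  74.1   0.  -65. ]
```

Run:
```python
from h import *
K=[.5648,-.0192]
robot.move_pose([*K,.26],[180,0,184.8])
cv2.imwrite("pics/s1.png",cv2.resize(robot.grab_frame("scene")[130:290,180:400],None,fx=3.6,fy=3.6,interpolation=cv2.INTER_CUBIC))
print(robot.line_to([*K,.157],vel=.08,guard=8))
o=robot.observe();print(o["time"],o["tool_pos"],o["ft_force"])
cv2.imwrite("pics/s2.png",cv2.resize(robot.grab_frame("scene")[130:290,180:400],None,fx=3.6,fy=3.6,interpolation=cv2.INTER_CUBIC))
```

```text
False
4.0 [ 0.56514227 -0.01927223  0.15762269] [0.28109674 0.45331494 0.59273466]
```

View pics/s2.png

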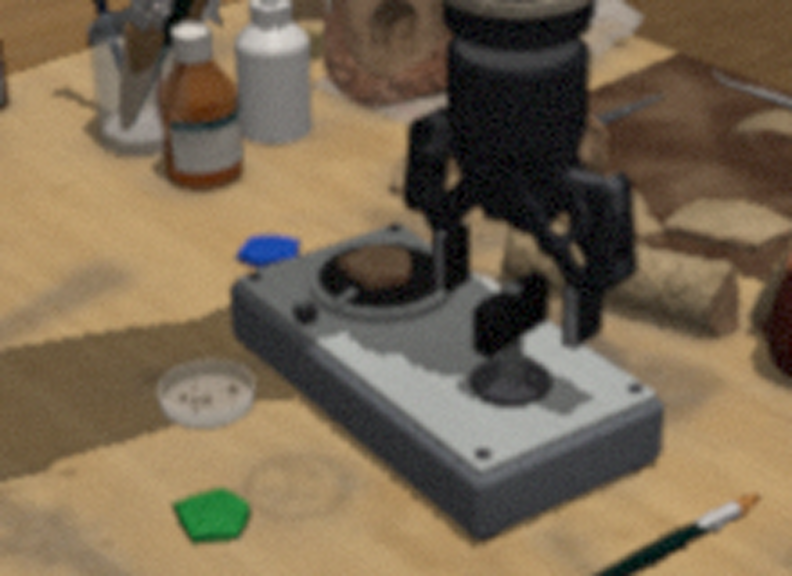

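The open fingers stand either side of the wing: left finger at (452,270), right finger at (585,310), wing at (510,315). I'll close the gripper and read the side forces.

Run:
```python
from h import *
robot.set_gripper(.008)
for i in range(3):
    robot.pause(.1); o=robot.observe();print(o["time"],o["tool_pos"],o["ft_force"],o["torque"],o["gripper_width"],o["gripper_force"])
```

```text
4.8 [ 0.56488977 -0.01882428  0.15706086] [1.70244427 5.10315535 0.40178484] [ 0.93017599 -0.17346542  0.00458367] 0.013174918165478413 60.69491922855377
4.9 [ 0.56488967 -0.01882671  0.15705034] [1.51400062 4.61204743 1.41318693] [ 1.13522346 -0.32251309 -0.07876367] 0.012971029361170608 60.704190731048584
5.0 [ 0.56486477 -0.01880413  0.15703876] [1.27449814 4.95710064 1.12298971] [ 1.14960909 -0.27079165  0.00183131] 0.01293734644671904 60.70208430290222
```

```bash
cat > p.py <<'E'
from h import *
X,Y,Z0=.5649,-.0186,.157
def st():
    F=[];
    for _ in range(4): robot.pause(.02); o=robot.observe(); F.append(o["ft_force"])
    return o,np.mean(F,0)
def press(yaw,ztarget,Fmax=11,vel=.012):
    o,F=st()
    g=Fmax-F[2]
    if g<2: return True
    return robot.line_to([X,Y,ztarget],vel=vel,guard=g)
def rep(yaw,h=''):
    o,F=st(); print(round(o["time"],2),"yaw",round(yaw,1),"depth",round(1e3*(Z0-o["tool_pos"][2]),2),np.round(F,1),"Tz",round(o["torque"][2],2),"rot",round(o["tcp_rot"][2],1),h); return o,F
E
python3 - <<'E'
from p import *
rep(184.8)
h=press(184.8,Z0-.0105)
rep(184.8,h)
E
```

```text
5.07 yaw 184.8 depth -0.06 [1.9 4.7 0.6] Tz -0.0 rot -175.2 
6.04 yaw 184.8 depth 9.85 [-0.4  0.5  4.6] Tz -0.22 rot -175.2 True
```

Run:
```python
from p import *
for d in(5,10,15):
    robot.line_to([X,Y,Z0-.0100],vel=.02,rotation=[180,0,184.8+d]); rep(184.8+d)
cv2.imwrite("pics/s3.png",cv2.resize(robot.grab_frame("scene")[170:280,230:380],None,fx=5,fy=5,interpolation=cv2.INTER_CUBIC))
```

```text
6.36 yaw 189.8 depth 9.88 [-0.1  4.3  5. ] Tz -0.05 rot -170.2 
6.67 yaw 194.8 depth 9.86 [-0.3  4.7  5.2] Tz -0.05 rot -165.2 
6.99 yaw 199.8 depth 9.85 [-0.5  5.4  5.5] Tz -0.05 rot -160.2
```

View pics/s3.png

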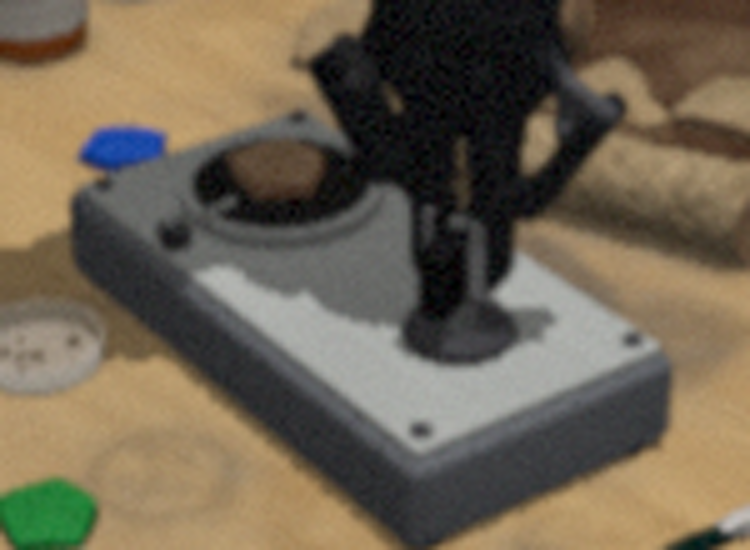

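The knob reads 9.85 mm down, but the rib at (230,205) has hardly moved and the torque is small. I'll look from the top.

Run:
```python
from p import *
rep(199.8)
cv2.imwrite("pics/t3.png",cv2.resize(robot.grab_frame("top")[148:243,195:350],None,fx=5,fy=5,interpolation=cv2.INTER_CUBIC))
```

```text
7.11 yaw 199.8 depth 9.87 [-0.1  5.   5.5] Tz -0.03 rot -160.2
```

View pics/t3.png

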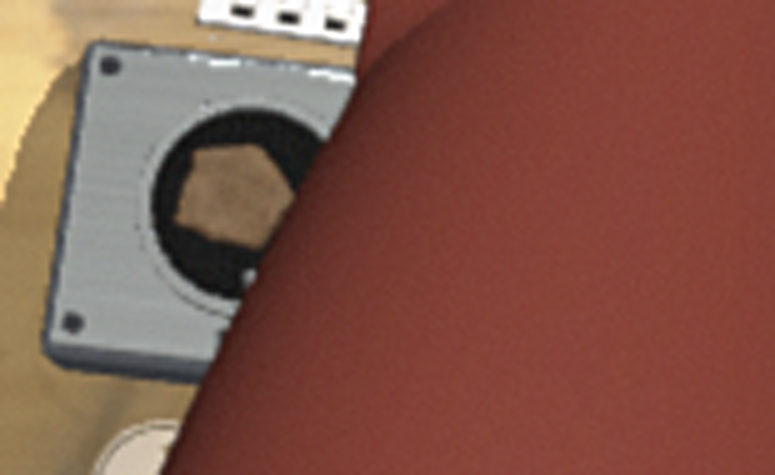

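The sherd and rib have turned clockwise together: the rib's inner end moved from (263,270) to (250,275). So the stage is in gear and turning the right way. I'll carry on and then measure with the scene camera, which isn't blocked.

Run:
```python
from p import *
for d in(20,24,28):
    robot.line_to([X,Y,Z0-.0100],vel=.02,rotation=[180,0,184.8+d])
rep(184.8+28)
im=robot.grab_frame("scene"); cv2.imwrite("pics/s4raw.png",im)
cv2.imwrite("pics/s4.png",cv2.resize(im[190:225,255:315],None,fx=13,fy=13,interpolation=cv2.INTER_CUBIC))
```

```text
7.97 yaw 212.8 depth 9.84 [-0.9  6.6  5.9] Tz -0.12 rot -147.2
```

View pics/s4.png

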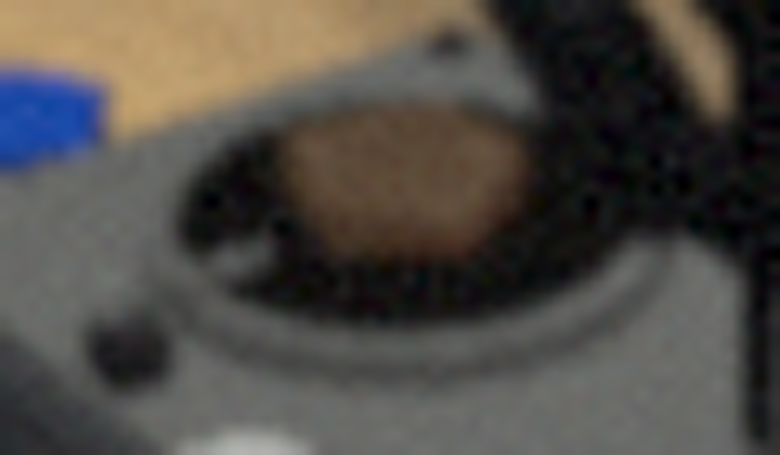

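The rib runs from (265,240) to (215,262), with the pointer block at (130,350). I'll compare that with projected rib angles.

Run:
```python
from h import *
s=np.array([.5795,.1098])
f=lambda r,a,z:(proj("scene",[*(s+r*np.array([np.cos(a),np.sin(a)])),z])-[255,190]+.5)*13-.5
for d in(-.1,0,.1,.2,.3):
    a=np.radians(173.6)+d; print(d,np.round(f(.026,a,.066)),np.round(f(.035,a,.066)),np.round(f(.044,a,.066)))
a=np.radians(173.6);print("ptr",f(.049,a,.066),f(.06,a,.058),"centre",f(0,0,.065))
```

```text
-0.1 [279. 240.] [232. 254.] [184. 268.]
0 [287. 247.] [242. 262.] [197. 279.]
0.1 [296. 252.] [254. 270.] [213. 289.]
0.2 [306. 258.] [268. 278.] [230. 298.]
0.3 [318. 263.] [284. 284.] [250. 306.]
ptr [172.43557989 287.53331479] [119.19336898 348.62416392] centre [413.3457394  206.25845872]
```

That is close to aligned, but the scene view is too coarse. I'll let go, back off and measure from the top.

Run:
```python
from p import *
robot.set_gripper(.085)
robot.line_to([X,Y,.26],vel=.12)
robot.goto_joints([56.855,5.964,5.575,89.605,0,77.527])
print(robot.observe()["time"])
b=np.mean([robot.grab_frame("top") for _ in range(6)],0)[148:243,195:350].astype(np.uint8)
cv2.imwrite("pics/t5.png",cv2.resize(b,None,fx=5,fy=5,interpolation=cv2.INTER_CUBIC))
```

```text
12.225
```

View pics/t5.png

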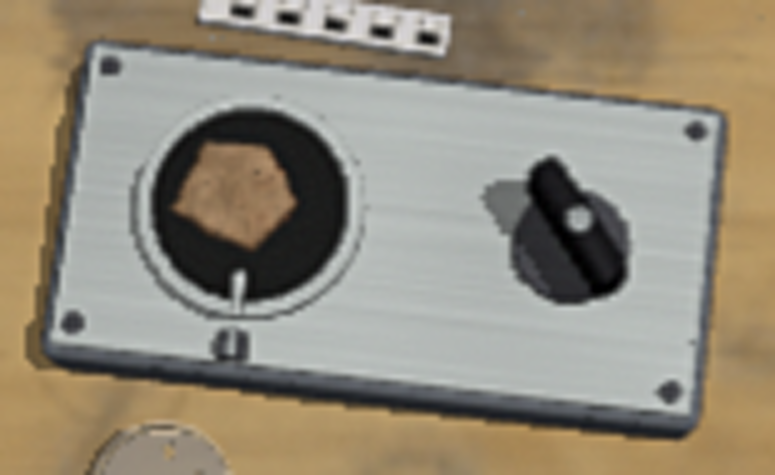

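The rib runs from (240,271) to (236,308) and the pointer is at (232,335). I'll compute the angle and the knob's depth.

Run:
```python
from h import *
def P(x,y,z): return ray2z("top",195+x/5-.4,148+y/5-.4,z)
s=P(249,206,.065)
an=lambda v:np.arctan2(v[1],v[0])%(2*np.pi)
u=np.radians(173.87)
for q in[(236,308),(238,290),(240,272),(232,333)]:
    r=P(*q,.066)-s; print(q,np.linalg.norm(r),an(r)-u)
for z in(.115,.105):
    a=P(546,158,z);b=P(611,294,z);print(z,np.linalg.norm(a-b),(a+b)/2)
```

```text
(236, 308) 0.04194086001770591 -0.002501928740008541
(238, 290) 0.034645600466769705 -0.005281433168888849
(240, 272) 0.02733091338072185 -0.009589044948889569
(232, 333) 0.05209303248895843 -0.009216902578223607
0.115 0.057660945431966294 [ 0.56002005 -0.01808975  0.115     ]
0.105 0.05834804039091757 [ 0.56220296 -0.0187739   0.105     ]
```

The rib is within 0.01 rad of the pointer. The knob's cap shifted about 1.2 px, from (581,212) to (580,218), which matches a 10 mm drop.

```bash
python3 -c "
from plant import robot
print(robot.job_done())"
```

```text
the job is handed in; nothing more can be done
None
```

I've handed the job in: the knob meshed on the first press (about 9.9 mm down, force guard set at 11 N), so no rocking was needed. The rib measures within about 0.01 rad of the pointer, the gripper has let go, and the knob was left down; no verdict came back.

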